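# Clear up after a cellar tasting

### The arm

A 6-joint arm with a two-finger parallel gripper is mounted at the origin on a cart in front of the work surface, level with it; the furniture and walls round the work are solid. World frame = base frame: x ahead of the robot, y to its left, z up, the work surface at z = 0. Lengths are in m, angles in rad, forces in N, time in s.
With the tool pointing down it reaches from about 0.35 to 0.775 m from the base axis. Payload 7.3 kg.
Tool frame: the origin (TCP) lies at the very end of the fingers, on their centre line; the grasp point (between the pads) lies 19 mm behind it; z points along the fingers, y is the line along which they close (so a half turn about z gives the same grasp; the last joint's range is limited). The gripper opens to 92 mm and grips with 3 to 60 N. Pads are 19 mm wide; open, the fingers measure 130 mm over their backs; the gripper's body (75 mm by 190 mm) begins 47 mm behind the grasp point.
Start: joints at [-1.361, 0.342, 1.524, -0, 1.275, -0.146], TCP at [0.183, -0.492, 0.201] pointing down, gripper open.
Joint ranges: [-2.53, 2.53], [-0.77, 2.02], [0.04, 2.7], [-1, 4.14], [0.28, 2.66], [-3.11, 3.11]. Speed limits (rad/s): [2.57, 2.57, 3.14, 3.14, 3.14, 3.14].

### API

Orientations are given as [roll, pitch, yaw] about the fixed x, y, z axes, in that order (R = Rz(yaw) Ry(pitch) Rx(roll)).
In Python, from cell import robot gives the robot as it stands. The module is installed in compiled form; this text tells all that it offers.
- The arm moves only by the tool arm_command, never from a script. Its argument "moves" is a list of rows, each a list of 3 entries, a list of its own where there are three numbers: the shift along the tool's x, y, z in m, then the turn, a rotation vector about the tool's x, y, z in rad, then the finger opening in m, from 0 to 0.0918. In form: [[[dx, dy, dz], [ax, ay, az], claw], ...]. A call has exactly 5 rows; each row is the pose to reach, as a shift and turn from the pose commanded when the call began, along the tool's axes at that moment; what a row does not reach only later rows make up. A row lasts 1/10 s, in which the tool goes at most 50 mm and 8.59 degrees, less where a joint would pass 70% of its speed; a pose out of reach is approached as far as the arm can. A call with a gripper value outside its range is refused whole. The fingers move at their own pace and stop on an object; "squeeze" is the grip in N (left out, the last holds). Time passes only in rows, so rows that repeat a pose let the fingers close, or fill a call up. It gives the time, the measured TCP pose, the force, the opening and the grip force at its end, in the units of the state.
- robot.observe(): the state, without advancing time (a new reading comes with each control period).
- robot.read_camera(name): name is "scene" or "top"; returns the picture (400x640x3 uint8, red, green, blue); there is no depth.
- robot.camera_model(name): a dict with "fx", "fy", "cx", "cy" (pixels), "k1" (the pictures are not rectified: a ray, as slopes to the right and down, at radius r is drawn at 1 + k1 r^2 times it, then the intrinsics apply), "R" (3x3) and "t" (3): a world point X has camera coordinates R X + t. Camera axes: x right, y down, z forward; pixel columns grow to the right and rows downward; lengths in m; the calibration is good to about 2 mm. A picture is of the moment at which its call begins. camera_model takes no time and is no camera call.
- robot.hand_in(): hands the job in; it is judged then, once.
The state is a dict: "time": time; "qpos": joint angles; "qvel": joint speeds; "joint_efforts": joint torques, N m; "tool_pos": TCP position; "tool_rot": TCP orientation; "contact_force": force on the tool from outside, world axes, zero at the start; "torque": the same for the moment, N m; "opening": finger opening in m; "grip_force": force on a finger pad.
Only numpy, scipy, OpenCV 4.12 (cv2) and the standard library are available. Lean on these libraries where they do the work, as an engineer would, in place of code of your own. Each camera call takes 0.05 s, during which the arm holds its last target. There are 200 camera calls.

### The job

Clear up after the tasting: stand the two steel pourers upright in the steel tray and the two used corks upright in the wooden tray, and hang the blue beaker mouth-down on the leaning peg of the draining stand. Leave the brass stopper standing where it is, and let go of everything.

Things in the scene. Friction and masses are not known exactly. Their poses are not given: they have to be found in the camera images.
- beaker: A blue glazed beaker standing mouth-down on the worktop, closed end up: 75 mm high, outside 58 mm across at the rim and 56 mm at the closed end, wall 3 mm, closed end 5 mm thick (inside 70 mm deep). Origin: centre of its rim (lowest face as it stands), z up towards the closed end. 100 to 200 g.
- pourer_0: A standing polished-steel wine pourer (one of two, alike and interchangeable), 64 mm high: body up to 26 mm across, widest as a collar 24 to 39 mm above its foot, narrow spout 11 mm across above 39 mm. Origin: centre of its underside, z up. 30 g.
- pourer_1: A standing polished-steel wine pourer (one of two, alike and interchangeable), 64 mm high: body up to 26 mm across, widest as a collar 24 to 39 mm above its foot, narrow spout 11 mm across above 39 mm. Origin: centre of its underside, z up. 30 g.
- cork_0: A used wine cork standing on end (one of two, interchangeable), its top stained dark red, 24 mm diameter, 44 mm high. Origin: centre of its underside, z up. 12 g.
- cork_1: A used wine cork standing on end (one of two, interchangeable), plain cork colour all over, 24 mm diameter, 44 mm high. Origin: centre of its underside, z up. 12 g.
- brass_stopper: A bottle stopper standing on its broad brass head with a cork-coloured shank up, 42 mm across, 38 mm high; it stays where it is. Origin: centre of its underside.
- steel_tray: The steel tray, lined in black, for the pourers. Origin: centre of its underside. Outer size 120 (own x) x 170 (own y) x 28 mm high, walls 5 mm, floor top 5 mm above the origin, so the inside is 110 x 160 mm. Fixed to the worktop.
- wood_tray: The light wooden tray, lined in green felt, for the corks. Origin: centre of its underside. Outer size 120 (own x) x 170 (own y) x 28 mm high, walls 5 mm, floor top 5 mm above the origin, so the inside is 110 x 160 mm. Fixed to the worktop.
- drain_stand: Fixed draining stand: dark wooden foot 110 x 100 x 16 mm, round steel plate, one round-ended brass peg 14 mm thick, leaning 15 degrees to the stand's -x: axis from (14, 0, 16) to (-13, 0, 117) mm in its frame, top at 124 mm. A seated beaker hangs with its closed end on the peg's end, rim about 50 mm above the worktop, a little askew. Origin: centre of the underside.
Mind the look-alikes: they are no part of the job. What is shaped like the cork_1 but green is not meant.

How it is judged:
By the outcome, as a careful person would: the job done as asked, in the order asked, and still so for the second after the job is handed in, with the robot touching nothing.
It also fails if it takes over 128 s, if anything falls off the work surface, if the arm or the gripper's body presses on something with over 40 N, if the wrist force passes 120 N, or if a joint passes its speed limit or range.

## Working session

There is one attempt and no reset: what is moved stays moved. The work goes in short steps, Python scripts to look and compute and a tool call to move; the robot and the scene stay as the last step left them, time stands still between calls to the robot, and variables do not carry over. Pictures are saved under pics/ and viewed, at most 14 in all, crops included, and the job is handed in when it is done.

Besides the shell and the picture viewer there is one more tool, called after ">>>" as name(argument=value, ...) on one line, values as JSON. arm_command: Moves the arm, as the interface text tells. Its arguments: {"type":"object","properties":{"moves":{"type":"array"},"squeeze":{"type":"number"}},"required":["moves"]}

```bash
mkdir -p pics; python3 - <<'E'
from cell import robot
import cv2,numpy as np
np.set_printoptions(precision=4,suppress=True)
for n in("scene","top"):
    im=robot.read_camera(n); cv2.imwrite(f"pics/{n}0.png",im[:,:,::-1]); 
    m=robot.camera_model(n); print(n,m, -np.array(m["R"]).T@np.array(m["t"]))
print(robot.observe())
E
```

```text
scene {'fx': 393.1023649752328, 'fy': 393.1023649752328, 'cx': 313.7383935765847, 'cy': 204.0195572513714, 'k1': 0.0012479117587424651, 'R': array([[-0.629 , -0.7774, -0.0029],
       [-0.4943,  0.4028, -0.7703],
       [ 0.6   , -0.4832, -0.6376]]), 't': array([0.3279, 0.2675, 0.602 ])} [-0.0227  0.438   0.5908]
top {'fx': 386.11223715213123, 'fy': 386.11223715213123, 'cx': 320.1870848535828, 'cy': 200.0885523089503, 'k1': -0.07095674601578075, 'R': array([[ 0.0125, -0.9993,  0.0341],
       [-0.9957, -0.0156, -0.0911],
       [ 0.0916, -0.0328, -0.9953]]), 't': array([-0.0172,  0.4817,  0.8621])} [0.4009 0.0186 0.9024]
{'time': 0.1, 'qpos': array([-1.361 ,  0.3426,  1.5249, -0.    ,  1.2754, -0.146 ]), 'qvel': array([ 0.0003, -0.0034, -0.0035, -0.001 ,  0.0006,  0.0008]), 'joint_efforts': array([  0.0017, -43.2005, -24.4694,   0.0719,   0.0526,  -0.    ]), 'tool_pos': array([ 0.1828, -0.4918,  0.2009]), 'tool_rot': array([-3.1403, -0.0002,  0.3558]), 'contact_force': array([ 0.63  ,  0.9295, -0.2098]), 'torque': array([-0.0442,  0.0117,  0.0217]), 'grip_force': 0.0, 'opening': 0.09138616001629667}
```

View pics/scene0.png

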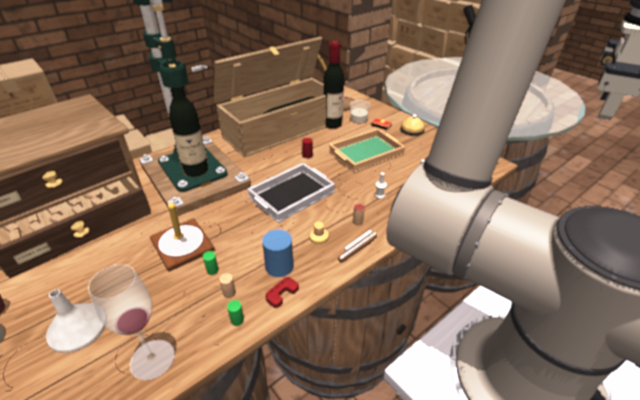

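View pics/top0.png

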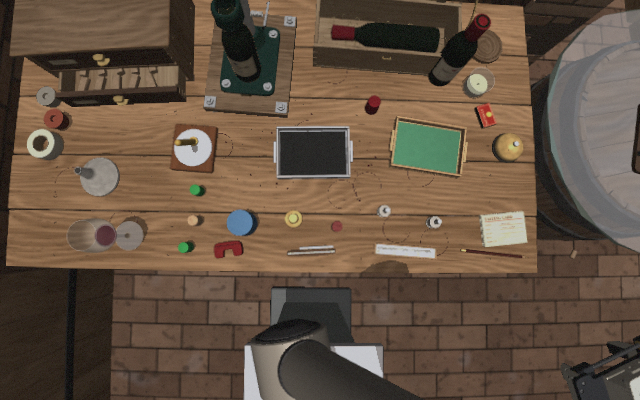

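The top view shows the steel tray at (313,152), wood tray (428,147) and stand (194,148). The beaker is at (240,223), the brass stopper (293,219), the stained cork (336,226), the plain cork (194,220) and the pourers (384,211) and (434,222). Green look-alikes are at (197,190) and (185,246), and a red one is at (373,104). Next I'll zoom in for precise pixels.

```bash
cat > h.py <<'E'
import numpy as np,cv2
from cell import robot
np.set_printoptions(precision=4,suppress=True)
def ray(n,u,v):
    m=robot.camera_model(n);d=np.array([(u-m["cx"])/m["fx"],(v-m["cy"])/m["fy"]]);s=d.copy()
    for _ in range(20): s=d/(1+m["k1"]*(s@s))
    R=np.array(m["R"]);return -R.T@np.array(m["t"]),R.T@np.r_[s,1]
def at(n,u,v,z):
    c,d=ray(n,u,v);return (c+d*(z-c[2])/d[2])
def proj(n,X):
    m=robot.camera_model(n);p=np.array(m["R"])@np.array(X)+m["t"];s=p[:2]/p[2];s=s*(1+m["k1"]*(s@s))
    return np.array([m["fx"]*s[0]+m["cx"],m["fy"]*s[1]+m["cy"]])
def snap(n,f,box,k):
    im=robot.read_camera(n)[:,:,::-1];cv2.imwrite(f"pics/{f}_full.png",im);x0,y0,x1,y1=box
    cv2.imwrite(f"pics/{f}.png",cv2.resize(im[y0:y1,x0:x1],None,fx=k,fy=k,interpolation=cv2.INTER_CUBIC))
E
python3 - <<'E'
from h import *
im=cv2.imread("pics/top0.png")
a=cv2.resize(im[200:240,180:460],(784,112),interpolation=cv2.INTER_CUBIC)
b=cv2.resize(im[116:184,165:471],(784,174),interpolation=cv2.INTER_CUBIC)
s=cv2.imread("pics/scene0.png");c=cv2.resize(s[170:310,140:400],(557,300),interpolation=cv2.INTER_CUBIC)
c=cv2.copyMakeBorder(c,0,0,0,784-557,cv2.BORDER_CONSTANT)
cv2.imwrite("pics/z.png",np.vstack([a,b,c]))
hsv=cv2.cvtColor(im,cv2.COLOR_BGR2HSV)
def cen(lo,hi,box,name,z):
    x0,y0,x1,y1=box;m=cv2.inRange(hsv,lo,hi)[y0:y1,x0:x1];n,l,st,ce=cv2.connectedComponentsWithStats(m)
    i=1+np.argmax(st[1:,4]);u,v=ce[i]+[x0,y0];print(name,st[i,4],u,v,at("top",u,v,z))
    mm=(l==i).astype(np.uint8);cn=max(cv2.findContours(mm,0,2)[0],key=len);r=cv2.minAreaRect(cn+np.array([x0,y0]));print(r)
cen((95,80,40),(125,255,255),(220,200,260,245),"beaker",.06)
cen((50,80,40),(85,255,255),(385,110,475,185),"felt",.005)
cen((0,0,0),(180,255,60),(270,120,360,185),"black",.005)
cen((0,0,150),(180,50,255),(170,120,220,180),"plate",.016)
for n,b in dict(p0=(374,200,394,220),p1=(424,212,444,232),brass=(283,209,303,229),c0=(328,218,346,236),c1=(186,212,203,229)).items():
    x0,y0,x1,y1=b;print(n);print(hsv[y0:y1:1,x0:x1:1,0 if n[0]=='c' else 2])
E
```

```text
beaker 589 241.00169779286927 222.46179966044141 [0.4269 0.1623 0.06  ]
((241.5, 222.0), (24.0, 29.0), 90.0)
felt 2516 426.42965023847376 147.26112877583466 [ 0.6151 -0.265   0.005 ]
((426.81219482421875, 147.02297973632812), (63.16484451293945, 41.07014465332031), 8.972626686096191)
black 2769 312.15240158902134 152.87107258938244 [0.5952 0.0094 0.005 ]
((312.4999694824219, 152.99998474121094), (64.99998474121094, 41.99999237060547), 0.0)
plate 907 193.47850055126793 147.95259095920616 [0.5999 0.2863 0.016 ]
((192.5, 147.0), (36.0, 37.0), 90.0)
p0
[[133 134 133 135 134 135 134 135 136 138 140 141 143 145 143 141 144 144
  147 147]
 [133 137 136 139 140 139 141 143 144 144 146 143 146 148 149 148 149 148
  152 150]
 [148 151 151 157 154 157 158 158 156 158 155 156 153 153 154 153 154 155
  154 152]
 [159 161 163 162 163 161 159 158 155 152 151 148 149 145 143 144 143 140
  144 144]
 [159 159 158 157 155 152 148 147 138 139 149 146 137 132 136 136 138 134
  134 136]
 [156 150 152 147 145 138 121 140 157 157 165 163 156 143 135 132 131 131
  132 132]
 [158 156 149 148 135 106 112 163 1
[... 5818 characters left out ...]
14 14 14 15 15 15 16 14 15 15 14 16 14 16 11 16 15]
 [14 14 15 15 14 15 17 16 16 15 15 13 12 13 13 16 15]
 [15 14 14 15 15 14 16 17 17 16 15 16 15 17 18 16 14]
 [14 15 15 15 14 14 15 17 18 17 17 17 14 12 16 16 17]
 [15 15 16 15 15 15 15 17 18 18 18 18 14 15 16 16 14]
 [14 15 16 16 15 15 15 17 18 17 17 16 12 16 14 15 12]
 [15 14 16 16 16 15 15 17 17 17 15 15 17 16 18 14 15]
 [14 15 15 14 16 15 15 16 16 16 13 15 11 16 18 12 13]
 [14 15 15 15 14 16 15 14 15 14 14 13 12 14 10 15 14]
 [15 14 15 15 15 15 15 14 14 14 13 14 13 16 14 15 14]
 [15 14 14 13 14 14 14 14 14 14 13 14 14 15 14 14 15]
 [14 15 13 16 14 14 14 14 14 14 15 14 14 14 13 14 15]
 [14 13 14 13 14 14 14 14 14 15 14 14 14 14 14 15 14]]
```

View pics/z.png

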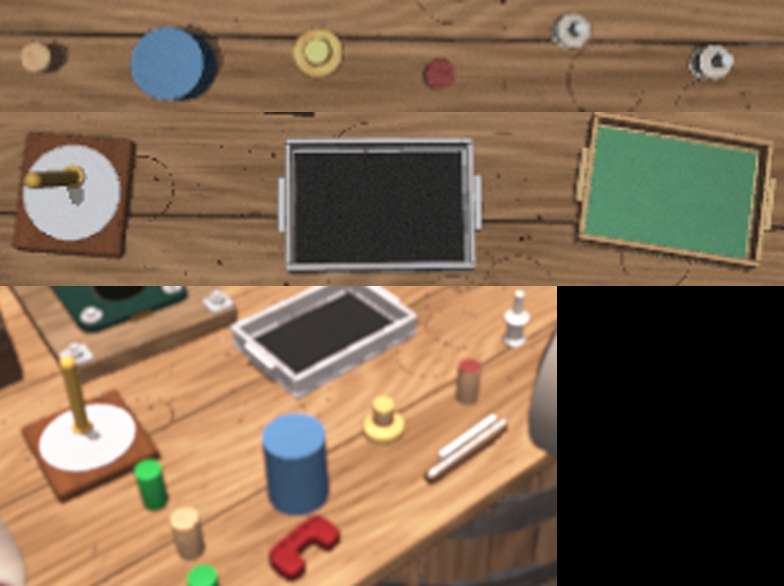

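Zoom: the collared pourers are at (384.3,210.6) and (435.2,222), the stained cork (336.8,226.1), plain cork (193.2,220) and beaker top (240,222.9). The peg leans to image left. Next I'll cross-check with the scene view and get the stand frame.

```bash
python3 - <<'E'
from h import *
P=dict(p0=(384.3,210.6,.039),p1=(435.2,222,.039),c0=(336.8,226.1,.044),c1=(193.2,220,.044),beaker=(240,222.9,.075),brass=(293.3,218.5,.02))
for n,(u,v,z) in P.items():
    X=at("top",u,v,z);print(n,X,"r",np.hypot(X[0],X[1]),"scene px",proj("scene",X))
f=lambda x,y:(x/2.562+165,(y-112)/2.562+116)
print("foot corners");C=[at("top",*f(*p),.016) for p in[(28,132),(135,138),(125,257),(15,248)]];print(np.array(C),np.mean(C,0))
def tri(a,b):
    (c1,d1),(c2,d2)=ray("top",*a),ray("scene",*b);d1/=np.linalg.norm(d1);d2/=np.linalg.norm(d2)
    s=np.linalg.lstsq(np.c_[d1,-d2],c2-c1,rcond=None)[0];p,q=c1+s[0]*d1,c2+s[1]*d2;return (p+q)/2,np.linalg.norm(p-q)
print("tip",tri(f(32,180),(140+68/2.142,170+(360-286)/2.142)), at("top",*f(32,180),.12))
print("base",at("top",*f(74,177),.018), at("scene",140+82/2.142,170+(428-286)/2.142,.018))
print("plate scene",at("scene",140+87/2.142,170+(438-286)/2.142,.018))
for nm,L in dict(steel=[(287,140),(473,140),(473,269),(289,270)],wood=[(595,116),(771,145),(756,264),(578,240)]).items():
    C=np.array([at("top",*f(*p),.028) for p in L]);print(nm,C[:,:2],C.mean(0))
E
```

```text
p0 [ 0.4588 -0.1551  0.039 ] r 0.4843038333807799 scene px [381.438  182.0563]
p1 [ 0.4345 -0.2721  0.039 ] r 0.5126300916679248 scene px [421.6275 168.7664]
c0 [ 0.4224 -0.0474  0.044 ] r 0.42505478066484503 scene px [359.4659 206.6519]
c1 [0.4312 0.2713 0.044 ] r 0.5094462186302705 scene px [227.2263 276.7084]
beaker [0.4255 0.1619 0.075 ] r 0.4552646430067556 scene px [278.35   238.7299]
brass [0.439  0.0504 0.02  ] r 0.44185853688389737 scene px [319.6918 230.2973]
foot corners
[[0.6572 0.3307 0.016 ]
 [0.6528 0.232  0.016 ]
 [0.5425 0.2364 0.016 ]
 [0.5493 0.3368 0.016 ]] [0.6004 0.284  0.016 ]
tip (array([0.5876, 0.2888, 0.1199]), np.float64(0.00026947494951923506)) [0.5875 0.2887 0.12  ]
base [0.6151 0.2856 0.018 ] [0.6125 0.2888 0.018 ]
plate scene [0.5965 0.2909 0.018 ]
steel [[ 0.6499  0.0919]
 [ 0.6536 -0.0767]
 [ 0.535  -0.0772]
 [ 0.5312  0.0872]] [0.5924 0.0063 0.028 ]
wood [[ 0.6791 -0.1891]
 [ 0.6568 -0.3547]
 [ 0.5447 -0.3372]
 [ 0.5633 -0.1724]] [ 0.611  -0.2634  0.028 ]
```

>>> arm_command(moves=[[[0.16,-0.06,0],[0,0,0.356],0.06],[[0.16,-0.06,0],[0,0,0.356],0.06],[[0.16,-0.06,0],[0,0,0.356],0.06],[[0.16,-0.06,0],[0,0,0.356],0.06],[[0.16,-0.06,0],[0,0,0.356],0.06]], squeeze=15)

```text
time: 0.6
tool_pos: [0.3141, -0.3775, 0.2013]
tool_rot: [-3.14, -0.0, 0.004]
contact_force: [0.7, 0.7, -0.6]
opening: 0.0606
grip_force: 0.0
```

>>> arm_command(moves=[[[0.04,-0.035,0.03],[0,0,0.0],0.06],[[0.08,-0.07,0.06],[0,0,0.0],0.06],[[0.121,-0.106,0.09],[0,0,0.0],0.06],[[0.121,-0.106,0.115],[0,0,0.0],0.06],[[0.121,-0.106,0.115],[0,0,0],0.06]])

```text
time: 1.1
tool_pos: [0.432, -0.2704, 0.0816]
tool_rot: [-3.135, 0.007, 0.003]
contact_force: [-0.7, 0.6, 0.1]
opening: 0.0603
grip_force: 0.0
```

```bash
python3 - <<'E'
from h import *
o=robot.observe();print(o["tool_pos"],o["tool_rot"])
snap("top","g1",(380,170,490,270),5)
E
```

```text
[ 0.432  -0.2704  0.0816] [-3.1353  0.0068  0.0032]
```

View pics/g1.png

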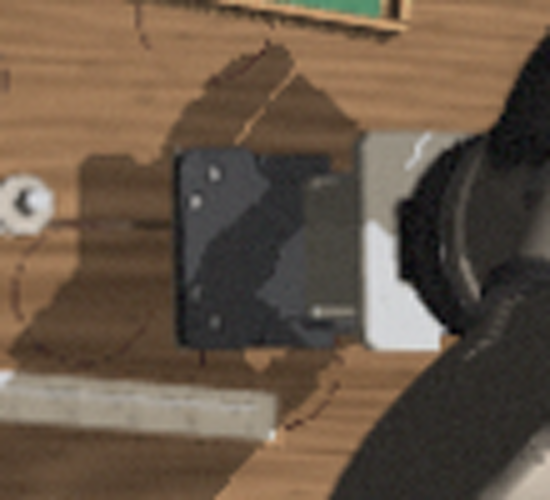

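The gripper sits over the second pourer and hides it, and p0's collar is visible at left. I'll descend and grip.

>>> arm_command(moves=[[[0.002,0,0.02],[0,0,0],0.06],[[0.002,0,0.04],[0,0,0],0.06],[[0.002,0,0.06],[0,0,0],0.06],[[0.002,0,0.068],[0,0,0],0.06],[[0.002,0,0.068],[0,0,0],0.06]])

```text
time: 1.65
tool_pos: [0.4343, -0.2752, 0.0184]
tool_rot: [-3.141, 0.001, -0.001]
contact_force: [-0.1, 0.1, 0.9]
opening: 0.06
grip_force: 0.0
```

>>> arm_command(moves=[[[0,0,0],[0,0,0],0.04],[[0,0,0],[0,0,0],0.02],[[0,0,0],[0,0,0],0.015],[[0,0,0],[0,0,0],0.015],[[0,0,0],[0,0,0],0.015]])

```text
time: 2.15
tool_pos: [0.4352, -0.2742, 0.0187]
tool_rot: [3.141, -0.0, -0.0]
contact_force: [-0.1, -0.4, 1.5]
opening: 0.0248
grip_force: 0.0
```

>>> arm_command(moves=[[[0,0,0],[0,0,0],0.015],[[0,0,0],[0,0,0],0.015],[[0,0,0],[0,0,0],0.015],[[0,0,0],[0,0,0],0.015],[[0,0,0],[0,0,0],0.015]])

```text
time: 2.65
tool_pos: [0.435, -0.2742, 0.0184]
tool_rot: [3.142, 0.0, -0.0]
contact_force: [-0.3, 0.1, 0.5]
opening: 0.0152
grip_force: 0.0
```

The fingers closed to 15 mm without holding anything. I'll open, lift and look.

>>> arm_command(moves=[[[0,0,0],[0,0,0],0.06],[[0,0,0],[0,0,0],0.06],[[0,0,0],[0,0,0],0.06],[[0,0,0],[0,0,0],0.06],[[0,0,0],[0,0,0],0.06]])

```text
time: 3.15
tool_pos: [0.435, -0.2742, 0.0184]
tool_rot: [3.142, 0.0, -0.0]
contact_force: [-0.7, -0.3, -0.1]
opening: 0.0505
grip_force: 0.0
```

>>> arm_command(moves=[[[0,0,-0.03],[0,0,0],0.06],[[0,0,-0.06],[0,0,0],0.06],[[0,0,-0.1],[0,0,0],0.06],[[0.0,0.05,-0.12],[0,0,0],0.06],[[0.0,0.1,-0.12],[0,0,0],0.06]])

```text
time: 3.65
tool_pos: [0.4367, -0.372, 0.1424]
tool_rot: [3.137, -0.005, 0.003]
contact_force: [1.7, 0.5, -0.0]
opening: 0.06
grip_force: 0.0
```

>>> arm_command(moves=[[[0,0.05,0],[0,0,0],0.06],[[0,0.05,0],[0,0,0],0.06],[[0,0.05,0],[0,0,0],0.06],[[0,0.05,0],[0,0,0],0.06],[[0,0.05,0],[0,0,0],0.06]])

```text
time: 4.15
tool_pos: [0.4352, -0.4193, 0.1384]
tool_rot: [-3.141, 0.0, 0.001]
contact_force: [0.7, -0.0, 0.2]
opening: 0.0604
grip_force: 0.0
```

```bash
python3 - <<'E'
from h import *
o=robot.observe();print(o["tool_pos"],o["tool_rot"])
snap("top","g2",(360,170,520,270),5)
E
```

```text
[ 0.4352 -0.4193  0.1384] [-3.1411  0.0002  0.0011]
```

View pics/g2.png

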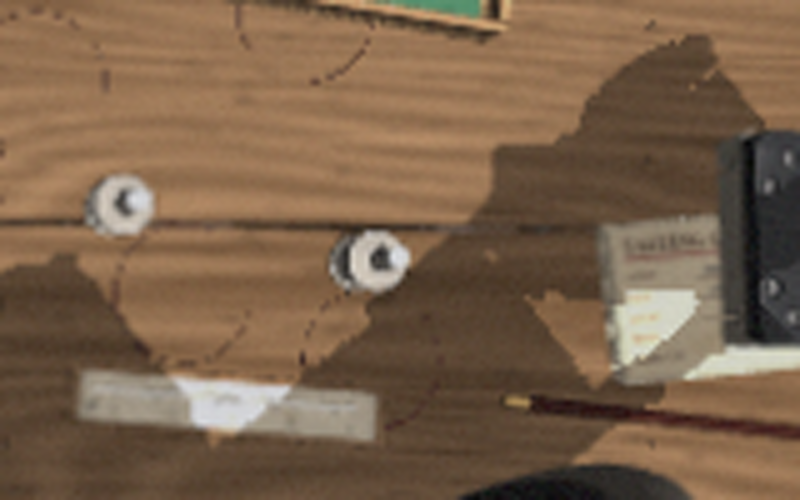

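The pourer is untouched at (435,222), so the fingers closed without meeting its collar. I'll check the TCP and camera agreement.

```bash
python3 - <<'E'
from h import *
o=robot.observe();T=o["tool_pos"]
print("tcp top",proj("top",T),"scene",proj("scene",T), "pad pts",[proj("top",T+np.array([0,s*.03,.019])) for s in(1,-1)])
a=cv2.imread("pics/g2_full.png")[130:300,400:640]
s=robot.read_camera("scene")[100:260,340:540,::-1]
cv2.imwrite("pics/g3.png",np.vstack([cv2.resize(a,(424,300)),cv2.resize(s,(424,300))]) if 0 else np.hstack([cv2.resize(a,(400,283),interpolation=2),cv2.resize(s[:,:],(354,283),interpolation=2)]))
E
```

```text
tcp top [520.6389 220.6253] scene [466.4839 114.1712] pad pts [array([511.6146, 220.1041]), array([539.6809, 220.394 ])]
```

View pics/g3.png

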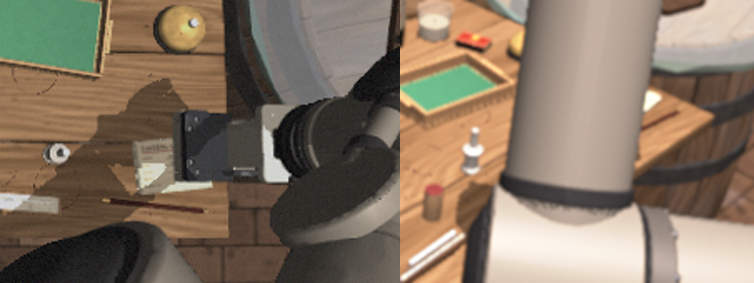

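TCP agrees with the pictures, so the pads were probably just too high, with the grasp point at 37 mm against a collar top of 39 mm. I'll go lower.

>>> arm_command(moves=[[[0,-0.05,0.01],[0,0,0],0.06],[[0,-0.1,0.03],[0,0,0],0.06],[[0,-0.146,0.05],[0,0,0],0.06],[[0,-0.146,0.055],[0,0,0],0.06],[[0,-0.146,0.055],[0,0,0],0.06]])

```text
time: 4.75
tool_pos: [0.4349, -0.2728, 0.083]
tool_rot: [-3.141, 0.001, 0.003]
contact_force: [0.4, -0.5, 1.0]
opening: 0.0596
grip_force: 0.0
```

>>> arm_command(moves=[[[0,0,0.025],[0,0,0],0.06],[[0,0,0.05],[0,0,0],0.06],[[0,0,0.07],[0,0,0],0.06],[[0,0,0.074],[0,0,0],0.06],[[0,0,0.074],[0,0,0],0.06]])

```text
time: 5.25
tool_pos: [0.4353, -0.2757, 0.0095]
tool_rot: [3.141, -0.0, -0.001]
contact_force: [0.1, 0.7, -0.3]
opening: 0.0602
grip_force: 0.0
```

>>> arm_command(moves=[[[0,0,0],[0,0,0],0.04],[[0,0,0],[0,0,0],0.02],[[0,0,0],[0,0,0],0.018],[[0,0,0],[0,0,0],0.018],[[0,0,0],[0,0,0],0.018]])

```text
time: 5.75
tool_pos: [0.4352, -0.2746, 0.0097]
tool_rot: [3.141, -0.0, -0.0]
contact_force: [0.3, 3.4, 4.5]
opening: 0.0246
grip_force: 2.9
```

>>> arm_command(moves=[[[0,0,0],[0,0,0],0.01],[[0,0,0],[0,0,0],0.01],[[0,0,0],[0,0,0],0.01],[[0,0,0],[0,0,0],0.01],[[0,0,0],[0,0,0],0.01]])

```text
time: 6.25
tool_pos: [0.4359, -0.2743, 0.0108]
tool_rot: [3.141, -0.002, -0.0]
contact_force: [-0.3, 5.1, 14.1]
opening: 0.0173
grip_force: 13.6
```

>>> arm_command(moves=[[[0,0,-0.01],[0,0,0],0.01],[[0,0,-0.03],[0,0,0],0.01],[[0,0,-0.06],[0,0,0],0.01],[[0,0,-0.08],[0,0,0],0.01],[[0,0,-0.08],[0,0,0],0.01]])

```text
time: 6.75
tool_pos: [0.4365, -0.2759, 0.0923]
tool_rot: [3.137, -0.004, -0.0]
contact_force: [-0.2, -0.2, -0.0]
opening: 0.0097
grip_force: 0.0
```

```bash
python3 - <<'E'
from h import *
o=robot.observe();print(o["tool_pos"],o["opening"],o["grip_force"])
snap("top","g4",(360,170,520,270),4)
T=o["tool_pos"];print(proj("top",T),proj("scene",T))
E
```

```text
[ 0.4365 -0.2759  0.0923] 0.009735791516759263 0.0
[445.1248 220.1833] [425.8298 149.3246]
```

>>> arm_command(moves=[[[0,0.03,-0.03],[0,0,0],0.06],[[0,0.07,-0.05],[0,0,0],0.06],[[0,0.12,-0.05],[0,0,0],0.06],[[0,0.15,-0.05],[0,0,0],0.06],[[0,0.15,-0.05],[0,0,0],0.06]])

```text
time: 7.3
tool_pos: [0.4338, -0.428, 0.1374]
tool_rot: [-3.142, 0.001, -0.004]
contact_force: [0.7, 0.4, -1.2]
opening: 0.0454
grip_force: 0.0
```

```bash
python3 - <<'E'
from h import *
o=robot.observe();print(o["tool_pos"])
im=robot.read_camera("top")[:,:,::-1]; s=robot.read_camera("scene")[:,:,::-1]
cv2.imwrite("pics/g5.png",np.hstack([cv2.resize(im[190:250,370:450],None,fx=5,fy=5,interpolation=2),cv2.resize(s[150:210,350:430],None,fx=5,fy=5,interpolation=2)]))
E
```

```text
[ 0.4338 -0.428   0.1374]
```

View pics/g5.png

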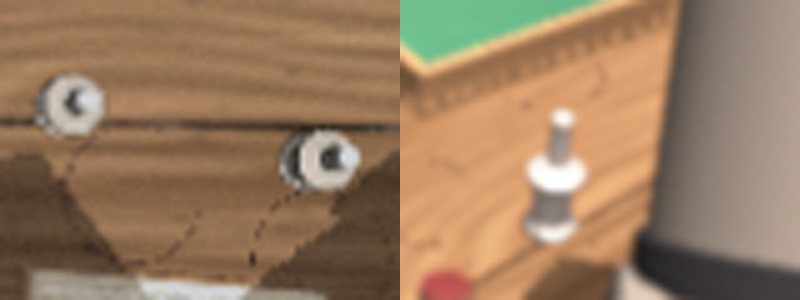

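The pourer stands unmoved at crop (327,160), which is px (435.4,222). Its collar slopes and wedged the pads off upwards. I'll grip the straight spout just above the collar instead, since the fingers passed freely there.

>>> arm_command(moves=[[[0,-0.05,0.01],[0,0,0],0.06],[[0,-0.1,0.03],[0,0,0],0.06],[[0,-0.15,0.05],[0,0,0],0.06],[[0,-0.155,0.055],[0,0,0],0.06],[[0,-0.155,0.055],[0,0,0],0.06]])

```text
time: 7.9
tool_pos: [0.4342, -0.2661, 0.0833]
tool_rot: [-3.139, 0.003, 0.004]
contact_force: [1.4, -0.7, 0.2]
opening: 0.0599
grip_force: 0.0
```

>>> arm_command(moves=[[[0,0,0.025],[0,0,0],0.05],[[0,0,0.05],[0,0,0],0.05],[[0,0,0.06],[0,0,0],0.05],[[0,0,0.06],[0,0,0],0.04],[[0,0,0.06],[0,0,0],0.03]])

```text
time: 8.4
tool_pos: [0.4356, -0.2706, 0.0251]
tool_rot: [3.141, -0.001, -0.001]
contact_force: [0.3, -0.2, 1.2]
opening: 0.0382
grip_force: 0.0
```

>>> arm_command(moves=[[[0,0,0],[0,0,0],0.02],[[0,0,0],[0,0,0],0.01],[[0,0,0],[0,0,0],0.005],[[0,0,0],[0,0,0],0.003],[[0,0,0],[0,0,0],0.003]])

```text
time: 8.9
tool_pos: [0.4352, -0.2698, 0.0246]
tool_rot: [3.141, -0.001, -0.0]
contact_force: [-0.2, -0.3, 2.3]
opening: 0.0092
grip_force: 14.9
```

>>> arm_command(moves=[[[0,0,0],[0,0,0],0.003],[[0,0,0],[0,0,0],0.003],[[0,0,0],[0,0,0],0.003],[[0,0,0],[0,0,0],0.003],[[0,0,0],[0,0,0],0.003]])

```text
time: 9.4
tool_pos: [0.4352, -0.2698, 0.0246]
tool_rot: [3.141, -0.0, -0.0]
contact_force: [0.4, -0.1, 4.0]
opening: 0.0092
grip_force: 15.0
```

>>> arm_command(moves=[[[0,0,-0.01],[0,0,0],0.003],[[0,0,-0.03],[0,0,0],0.003],[[0,0,-0.06],[0,0,0],0.003],[[0.02,-0.025,-0.08],[0,0,0],0.003],[[0.04,-0.05,-0.08],[0,0,0],0.003]])

```text
time: 9.9
tool_pos: [0.4766, -0.2204, 0.1076]
tool_rot: [3.139, -0.004, -0.002]
contact_force: [0.6, -0.0, 0.0]
opening: 0.0093
grip_force: 14.9
```

>>> arm_command(moves=[[[0.02,-0.03,0],[0,0,0],0.003],[[0.045,-0.06,0],[0,0,0],0.003],[[0.07,-0.09,0],[0,0,0],0.003],[[0.095,-0.125,0],[0,0,0],0.003],[[0.12,-0.16,0],[0,0,0],0.003]])

```text
time: 10.4
tool_pos: [0.5954, -0.0581, 0.1045]
tool_rot: [-3.141, 0.001, -0.0]
contact_force: [0.4, -0.5, 0.7]
opening: 0.0088
grip_force: 14.9
```

>>> arm_command(moves=[[[0.015,-0.02,0],[0,0,0],0.003],[[0.025,-0.035,0],[0,0,0],0.003],[[0.025,-0.035,0],[0,0,0],0.003],[[0.025,-0.035,0],[0,0,0],0.003],[[0.025,-0.035,0],[0,0,0],0.003]])

```text
time: 10.9
tool_pos: [0.6193, -0.0258, 0.1043]
tool_rot: [3.141, 0.001, -0.001]
contact_force: [-0.4, -0.3, -0.6]
opening: 0.0094
grip_force: 14.9
```

```bash
python3 - <<'E'
from h import *
o=robot.observe();print(o["tool_pos"],o["tool_rot"],o["opening"])
s=robot.read_camera("scene")[:,:,::-1]
cv2.imwrite("pics/g6.png",cv2.resize(s[80:280,220:440],None,fx=2.5,fy=2.5,interpolation=2))
E
```

```text
[ 0.6193 -0.0258  0.1043] [ 3.1413  0.0008 -0.0014] 0.009424605410711932
```

View pics/g6.png

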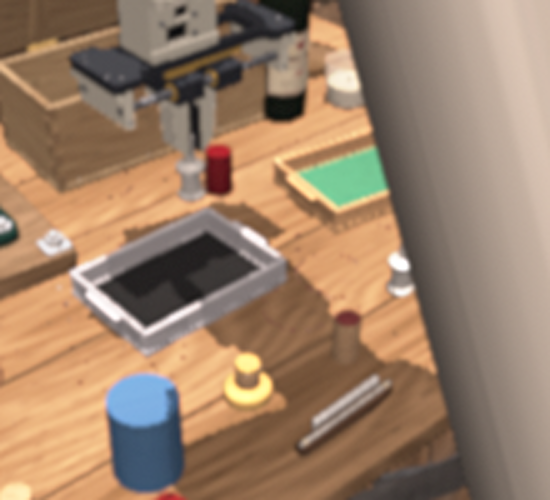

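The pourer hangs upright over the tray at crop (190,180). I'll lower it in and release.

>>> arm_command(moves=[[[0,0,0.03],[0,0,0],0.003],[[0,0,0.055],[0,0,0],0.003],[[0,0,0.066],[0,0,0],0.003],[[0,0,0.071],[0,0,0],0.003],[[0,0,0.0735],[0,0,0],0.003]])

```text
time: 11.45
tool_pos: [0.6203, -0.0251, 0.0311]
tool_rot: [3.141, -0.001, -0.001]
contact_force: [0.4, 0.4, 0.5]
opening: 0.0092
grip_force: 14.9
```

>>> arm_command(moves=[[[0,0,0.0005],[0,0,0],0.003],[[0,0,0.0005],[0,0,0],0.003],[[0,0,0.0005],[0,0,0],0.01],[[0,0,0.0005],[0,0,0],0.015],[[0,0,0.0005],[0,0,0],0.025]])

```text
time: 11.95
tool_pos: [0.6202, -0.0246, 0.0307]
tool_rot: [3.141, -0.001, -0.0]
contact_force: [0.2, -0.5, -0.2]
opening: 0.0191
grip_force: 0.0
```

>>> arm_command(moves=[[[0,0,0],[0,0,0],0.035],[[0,0,0],[0,0,0],0.045],[[0,0,0],[0,0,0],0.045],[[0,0,-0.02],[0,0,0],0.045],[[0,0,-0.06],[0,0,0],0.045]])

```text
time: 12.45
tool_pos: [0.6176, -0.0243, 0.0877]
tool_rot: [-3.14, 0.007, -0.0]
contact_force: [0.8, -0.5, 1.1]
opening: 0.0448
grip_force: 0.0
```

```bash
python3 - <<'E'
from h import *
o=robot.observe();print(o["tool_pos"],o["tool_rot"],o["opening"])
E
```

```text
[ 0.6176 -0.0243  0.0877] [-3.1405  0.0074 -0.0002] 0.04484801474312452
```

>>> arm_command(moves=[[[-0.03,0.024,-0.02],[0,0,0],0.045],[[-0.07,0.056,-0.02],[0,0,0],0.045],[[-0.11,0.089,-0.02],[0,0,0],0.05],[[-0.145,0.117,-0.02],[0,0,0],0.05],[[-0.161,0.13,-0.02],[0,0,0],0.05]])

```text
time: 12.95
tool_pos: [0.456, -0.1561, 0.1105]
tool_rot: [3.141, 0.001, -0.002]
contact_force: [-0.1, -0.1, -0.3]
opening: 0.0499
grip_force: 0.0
```

>>> arm_command(moves=[[[0,0,0.0],[0,0,0],0.05],[[0,0,0.02],[0,0,0],0.05],[[0,0,0.05],[0,0,0],0.05],[[0,0,0.08],[0,0,0],0.05],[[0,0,0.086],[0,0,0],0.05]])

```text
time: 13.45
tool_pos: [0.458, -0.1531, 0.0217]
tool_rot: [-3.139, 0.004, 0.0]
contact_force: [-0.1, 0.4, 0.4]
opening: 0.05
grip_force: 0.0
```

>>> arm_command(moves=[[[0,0,0],[0,0,0],0.05],[[0,0,0],[0,0,0],0.04],[[0,0,0],[0,0,0],0.03],[[0,0,0],[0,0,0],0.02],[[0,0,0],[0,0,0],0.015]])

```text
time: 13.95
tool_pos: [0.4595, -0.1548, 0.0251]
tool_rot: [3.141, -0.001, -0.0]
contact_force: [-0.2, -0.5, 0.3]
opening: 0.0225
grip_force: 0.0
```

>>> arm_command(moves=[[[0,0,0],[0,0,0],0.01],[[0,0,0],[0,0,0],0.003],[[0,0,0],[0,0,0],0.003],[[0,0,0],[0,0,0],0.003],[[0,0,0],[0,0,0],0.003]])

```text
time: 14.45
tool_pos: [0.4592, -0.1548, 0.0245]
tool_rot: [3.141, -0.0, -0.0]
contact_force: [0.1, -1.0, 3.0]
opening: 0.0097
grip_force: 15.0
```

>>> arm_command(moves=[[[0,0,-0.01],[0,0,0],0.003],[[0,0,-0.03],[0,0,0],0.003],[[0,0,-0.06],[0,0,0],0.003],[[0.01,-0.02,-0.085],[0,0,0],0.003],[[0.025,-0.045,-0.085],[0,0,0],0.003]])

```text
time: 14.95
tool_pos: [0.4859, -0.1105, 0.1132]
tool_rot: [3.139, -0.006, -0.002]
contact_force: [0.7, -0.2, -0.6]
opening: 0.0094
grip_force: 15.0
```

>>> arm_command(moves=[[[0.02,-0.035,0],[0,0,0],0.003],[[0.04,-0.07,0],[0,0,0],0.003],[[0.06,-0.1,0],[0,0,0],0.003],[[0.076,-0.13,0],[0,0,0],0.003],[[0.086,-0.145,0],[0,0,0],0.003]])

```text
time: 15.45
tool_pos: [0.5707, 0.038, 0.1096]
tool_rot: [-3.141, -0.0, 0.002]
contact_force: [-0.6, -0.5, -0.6]
opening: 0.0094
grip_force: 15.0
```

>>> arm_command(moves=[[[0,0,0.0],[0,0,0],0.003],[[0,0,0.03],[0,0,0],0.003],[[0,0,0.06],[0,0,0],0.003],[[0,0,0.073],[0,0,0],0.003],[[0,0,0.0785],[0,0,0],0.003]])

```text
time: 15.95
tool_pos: [0.5689, 0.0348, 0.0298]
tool_rot: [3.142, 0.003, -0.001]
contact_force: [-0.0, -0.3, 0.0]
opening: 0.0094
grip_force: 15.0
```

>>> arm_command(moves=[[[0,0,0.0005],[0,0,0],0.003],[[0,0,0.0005],[0,0,0],0.003],[[0,0,0.0005],[0,0,0],0.01],[[0,0,0.0005],[0,0,0],0.015],[[0,0,0.0005],[0,0,0],0.025]])

```text
time: 16.45
tool_pos: [0.5704, 0.0354, 0.0309]
tool_rot: [3.141, -0.001, -0.0]
contact_force: [0.3, -0.2, -0.1]
opening: 0.0189
grip_force: 0.0
```

>>> arm_command(moves=[[[0,0,0],[0,0,0],0.035],[[0,0,0],[0,0,0],0.045],[[0,0,0],[0,0,0],0.045],[[0,0,-0.02],[0,0,0],0.045],[[0,0,-0.06],[0,0,0],0.045]])

```text
time: 16.95
tool_pos: [0.5677, 0.0355, 0.0881]
tool_rot: [-3.141, 0.007, -0.0]
contact_force: [0.9, 0.1, 0.1]
opening: 0.0449
grip_force: 0.0
```

>>> arm_command(moves=[[[-0.03,0.017,-0.02],[0,0,0],0.05],[[-0.065,0.036,-0.02],[0,0,0],0.05],[[-0.1,0.056,-0.02],[0,0,0],0.05],[[-0.13,0.073,-0.02],[0,0,0],0.05],[[-0.148,0.083,-0.02],[0,0,0],0.05]])

```text
time: 17.45
tool_pos: [0.4198, -0.0482, 0.1104]
tool_rot: [3.141, 0.001, -0.001]
contact_force: [0.0, -0.2, -0.2]
opening: 0.0498
grip_force: 0.0
```

>>> arm_command(moves=[[[0,0,0.02],[0,0,0],0.05],[[0,0,0.05],[0,0,0],0.05],[[0,0,0.08],[0,0,0],0.05],[[0,0,0.095],[0,0,0],0.05],[[0,0,0.102],[0,0,0],0.05]])

```text
time: 17.95
tool_pos: [0.4212, -0.0474, 0.0071]
tool_rot: [-3.141, 0.002, -0.0]
contact_force: [-0.8, -0.4, 0.6]
opening: 0.0503
grip_force: 0.0
```

>>> arm_command(moves=[[[0,0,0],[0,0,0],0.05],[[0,0,0],[0,0,0],0.04],[[0,0,0],[0,0,0],0.03],[[0,0,0],[0,0,0],0.02],[[0,0,0],[0,0,0],0.015]])

```text
time: 18.45
tool_pos: [0.4224, -0.0477, 0.0088]
tool_rot: [3.141, -0.001, -0.0]
contact_force: [-0.6, -0.4, 0.5]
opening: 0.0234
grip_force: 15.0
```

>>> arm_command(moves=[[[0,0,0],[0,0,0],0.01],[[0,0,0],[0,0,0],0.01],[[0,0,0],[0,0,0],0.01],[[0,0,0],[0,0,0],0.01],[[0,0,0],[0,0,0],0.01]])

```text
time: 18.95
tool_pos: [0.4225, -0.0477, 0.0087]
tool_rot: [3.141, -0.001, -0.0]
contact_force: [1.2, -0.1, 6.5]
opening: 0.0235
grip_force: 15.0
```

>>> arm_command(moves=[[[0,0,-0.01],[0,0,0],0.01],[[0,0,-0.03],[0,0,0],0.01],[[0,0,-0.06],[0,0,0],0.01],[[0.02,0.02,-0.08],[0,0,0],0.01],[[0.04,0.045,-0.08],[0,0,0],0.01]])

```text
time: 19.45
tool_pos: [0.4639, -0.093, 0.0917]
tool_rot: [3.14, -0.005, 0.002]
contact_force: [1.4, -0.7, -0.3]
opening: 0.0236
grip_force: 15.0
```

>>> arm_command(moves=[[[0.03,0.034,0],[0,0,0],0.01],[[0.06,0.07,0],[0,0,0],0.01],[[0.09,0.1,0],[0,0,0],0.01],[[0.12,0.135,0],[0,0,0],0.01],[[0.15,0.17,0],[0,0,0],0.01]])

```text
time: 19.95
tool_pos: [0.6127, -0.2638, 0.0887]
tool_rot: [-3.141, 0.001, -0.0]
contact_force: [0.0, 0.4, 0.9]
opening: 0.0235
grip_force: 15.0
```

>>> arm_command(moves=[[[0.0225,0.027,0],[0,0,0],0.01],[[0.0225,0.027,0.0],[0,0,0],0.01],[[0.0225,0.027,0.03],[0,0,0],0.01],[[0.0225,0.027,0.055],[0,0,0],0.01],[[0.0225,0.027,0.066],[0,0,0],0.01]])

```text
time: 20.45
tool_pos: [0.6324, -0.288, 0.0197]
tool_rot: [-3.139, 0.005, 0.0]
contact_force: [-0.7, 1.4, -0.2]
opening: 0.0236
grip_force: 15.0
```

>>> arm_command(moves=[[[0,0,0.004],[0,0,0],0.01],[[0,0,0.008],[0,0,0],0.01],[[0,0,0.0095],[0,0,0],0.01],[[0,0,0.0095],[0,0,0],0.01],[[0,0,0.0095],[0,0,0],0.025]])

```text
time: 20.95
tool_pos: [0.6349, -0.2898, 0.0138]
tool_rot: [3.141, -0.001, -0.0]
contact_force: [0.1, -0.4, -0.6]
opening: 0.0243
grip_force: 0.0
```

>>> arm_command(moves=[[[0,0,0],[0,0,0],0.035],[[0,0,0],[0,0,0],0.045],[[0,0,0],[0,0,0],0.045],[[0,0,0],[0,0,0],0.045],[[0,0,-0.02],[0,0,0],0.045]])

```text
time: 21.45
tool_pos: [0.6326, -0.2886, 0.0299]
tool_rot: [-3.139, 0.005, -0.0]
contact_force: [-0.4, 0.4, -0.0]
opening: 0.0449
grip_force: 0.0
```

>>> arm_command(moves=[[[0,0,-0.04],[0,0,0],0.045],[[0,0,-0.08],[0,0,0],0.045],[[0,0,-0.08],[0,0,0],0.05],[[-0.02,-0.04,-0.08],[0,0,0],0.05],[[-0.04,-0.08,-0.08],[0,0,0],0.05]])

```text
time: 21.95
tool_pos: [0.5936, -0.2094, 0.1119]
tool_rot: [-3.141, 0.0, -0.002]
contact_force: [1.0, 0.3, 0.6]
opening: 0.0501
grip_force: 0.0
```

>>> arm_command(moves=[[[-0.015,-0.045,0],[0,0,0],0.05],[[-0.03,-0.09,0],[0,0,0],0.05],[[-0.045,-0.135,0],[0,0,0],0.05],[[-0.06,-0.18,0],[0,0,0],0.05],[[-0.075,-0.225,0],[0,0,0],0.05]])

```text
time: 22.45
tool_pos: [0.5185, 0.017, 0.1125]
tool_rot: [3.142, 0.0, -0.0]
contact_force: [0.3, 0.4, 0.5]
opening: 0.0501
grip_force: 0.0
```

>>> arm_command(moves=[[[-0.015,-0.04,0],[0,0,0],0.05],[[-0.03,-0.08,0],[0,0,0],0.05],[[-0.045,-0.12,0],[0,0,0],0.05],[[-0.06,-0.16,0],[0,0,0],0.05],[[-0.06,-0.16,0],[0,0,0],0.05]])

```text
time: 22.95
tool_pos: [0.4573, 0.1792, 0.1125]
tool_rot: [-3.141, 0.001, 0.005]
contact_force: [1.1, -0.7, 0.5]
opening: 0.05
grip_force: 0.0
```

```bash
python3 - <<'E'
from h import *
o=robot.observe();print(o["tool_pos"],o["tool_rot"],o["opening"])
t=robot.read_camera("top")[:,:,::-1];s=robot.read_camera("scene")[:,:,::-1]
cv2.imwrite("pics/g7.png",np.hstack([cv2.resize(t[110:240,170:480],None,fx=1.35,fy=1.35,interpolation=2)[:175],cv2.resize(s[120:260,220:440],(350,175),interpolation=2)]))
E
```

```text
[0.4573 0.1792 0.1125] [-3.1407  0.0012  0.0049] 0.050027079044869215
```

View pics/g7.png

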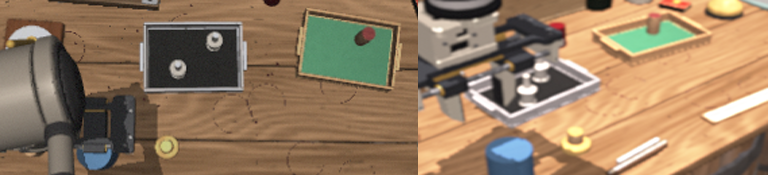

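Both pourers and the stained cork stand in their trays. The beaker would sit under the gripper body at the plain cork, so I'll turn the tool by about 42° first.

>>> arm_command(moves=[[[-0.006,-0.02,0],[0,0,-0.148],0.05],[[-0.012,-0.04,0],[0,0,-0.296],0.05],[[-0.018,-0.06,0],[0,0,-0.444],0.05],[[-0.024,-0.08,0],[0,0,-0.592],0.05],[[-0.029,-0.096,0],[0,0,-0.74],0.05]])

```text
time: 23.55
tool_pos: [0.4313, 0.271, 0.1126]
tool_rot: [3.141, 0.0, 0.744]
contact_force: [-0.5, 0.3, 0.8]
opening: 0.0497
grip_force: 0.0
```

>>> arm_command(moves=[[[0,0,0.0],[0,0,0],0.05],[[0,0,0],[0,0,0],0.05],[[0,0,0.02],[0,0,0],0.05],[[0,0,0.04],[0,0,0],0.05],[[0,0,0.04],[0,0,0],0.05]])

```text
time: 24.05
tool_pos: [0.4296, 0.2693, 0.0707]
tool_rot: [-3.14, 0.005, 0.736]
contact_force: [-0.2, -0.3, 0.3]
opening: 0.0501
grip_force: 0.0
```

```bash
python3 - <<'E'
from h import *
o=robot.observe();print(o["tool_pos"],o["tool_rot"],o["opening"],o["qpos"])
E
```

```text
[0.4296 0.2693 0.0707] [-3.1404  0.0048  0.7357] 0.05007797350194288 [ 0.4089  0.4602  1.7449 -0.0005  0.9415  1.2444]
```

>>> arm_command(moves=[[[0,0,0.02],[0,0,0],0.05],[[0,0,0.04],[0,0,0],0.05],[[0,0,0.055],[0,0,0],0.05],[[0,0,0.0635],[0,0,0],0.05],[[0,0,0.0635],[0,0,0],0.05]])

```text
time: 24.55
tool_pos: [0.4307, 0.2707, 0.009]
tool_rot: [-3.141, 0.001, 0.738]
contact_force: [-0.7, 0.3, -0.1]
opening: 0.05
grip_force: 0.0
```

>>> arm_command(moves=[[[0,0,0],[0,0,0],0.04],[[0,0,0],[0,0,0],0.03],[[0,0,0],[0,0,0],0.02],[[0,0,0],[0,0,0],0.01],[[0,0,0],[0,0,0],0.01]])

```text
time: 25.05
tool_pos: [0.4309, 0.2716, 0.0097]
tool_rot: [3.141, -0.001, 0.74]
contact_force: [0.2, 0.6, 2.1]
opening: 0.0232
grip_force: 15.0
```

>>> arm_command(moves=[[[0,0,0],[0,0,0],0.01],[[0,0,0],[0,0,0],0.01],[[0,0,0],[0,0,0],0.01],[[0,0,0],[0,0,0],0.01],[[0,0,0],[0,0,0],0.01]])

```text
time: 25.55
tool_pos: [0.4309, 0.2716, 0.0096]
tool_rot: [3.141, -0.001, 0.74]
contact_force: [0.0, -0.3, 5.8]
opening: 0.0234
grip_force: 15.0
```

>>> arm_command(moves=[[[0,0,-0.01],[0,0,0],0.01],[[0,0,-0.03],[0,0,0],0.01],[[0,0,-0.06],[0,0,0],0.01],[[0,0,-0.1],[0,0,0],0.01],[[0,0,-0.1],[0,0,0],0.01]])

```text
time: 26.05
tool_pos: [0.4334, 0.2727, 0.1143]
tool_rot: [3.139, -0.009, 0.74]
contact_force: [0.3, -0.4, -0.3]
opening: 0.0233
grip_force: 15.0
```

>>> arm_command(moves=[[[0,0,0],[0,0,0.148],0.01],[[0,0,0],[0,0,0.296],0.01],[[0,0,0],[0,0,0.444],0.01],[[0,0,0],[0,0,0.592],0.01],[[0,0,0],[0,0,0.74],0.01]])

```text
time: 26.55
tool_pos: [0.4301, 0.2711, 0.1088]
tool_rot: [3.141, 0.001, -0.006]
contact_force: [-0.6, -0.9, -0.2]
opening: 0.0233
grip_force: 15.0
```

>>> arm_command(moves=[[[0.014,0.045,0],[0,0,0],0.01],[[0.028,0.09,0],[0,0,0],0.01],[[0.042,0.135,0],[0,0,0],0.01],[[0.056,0.18,0],[0,0,0],0.01],[[0.07,0.225,0],[0,0,0],0.01]])

```text
time: 27.05
tool_pos: [0.5003, 0.0446, 0.109]
tool_rot: [-3.142, 0.001, 0.0]
contact_force: [1.1, -0.1, -0.4]
opening: 0.0235
grip_force: 15.0
```

>>> arm_command(moves=[[[0.014,0.045,0],[0,0,0],0.01],[[0.028,0.09,0],[0,0,0],0.01],[[0.042,0.135,0],[0,0,0],0.01],[[0.056,0.18,0],[0,0,0],0.01],[[0.07,0.225,0],[0,0,0],0.01]])

```text
time: 27.55
tool_pos: [0.5703, -0.1804, 0.1088]
tool_rot: [-3.141, 0.001, -0.0]
contact_force: [0.1, 0.3, 0.1]
opening: 0.0233
grip_force: 15.0
```

>>> arm_command(moves=[[[0.01,0.03,0],[0,0,0],0.01],[[0.019,0.051,0],[0,0,0],0.01],[[0.019,0.051,0.03],[0,0,0],0.01],[[0.019,0.051,0.06],[0,0,0],0.01],[[0.019,0.051,0.08],[0,0,0],0.01]])

```text
time: 28.05
tool_pos: [0.5879, -0.2292, 0.0265]
tool_rot: [-3.14, 0.004, -0.001]
contact_force: [-0.1, 0.0, -0.3]
opening: 0.0232
grip_force: 15.0
```

```bash
python3 - <<'E'
from h import *
o=robot.observe();print(o["tool_pos"],o["tool_rot"],o["opening"])
E
```

```text
[ 0.5879 -0.2292  0.0265] [-3.1397  0.0036 -0.0008] 0.023223293921013966
```

>>> arm_command(moves=[[[0,0,0.006],[0,0,0],0.01],[[0,0,0.012],[0,0,0],0.01],[[0,0,0.0145],[0,0,0],0.01],[[0,0,0.0145],[0,0,0],0.01],[[0,0,0.0145],[0,0,0],0.025]])

```text
time: 28.55
tool_pos: [0.5901, -0.2299, 0.0158]
tool_rot: [3.141, -0.001, -0.0]
contact_force: [0.0, 0.1, 0.8]
opening: 0.0244
grip_force: 0.0
```

>>> arm_command(moves=[[[0,0,0],[0,0,0],0.035],[[0,0,0],[0,0,0],0.045],[[0,0,0],[0,0,0],0.045],[[0,0,0],[0,0,0],0.045],[[0,0,-0.02],[0,0,0],0.045]])

```text
time: 29.05
tool_pos: [0.5877, -0.2287, 0.0324]
tool_rot: [-3.139, 0.005, -0.0]
contact_force: [-0.8, -0.2, -0.2]
opening: 0.0448
grip_force: 0.0
```

>>> arm_command(moves=[[[0,0,-0.04],[0,0,0],0.045],[[0,0,-0.09],[0,0,0],0.045],[[-0.01,-0.02,-0.1],[0,0,0],0.05],[[-0.025,-0.06,-0.1],[0,0,0],0.06],[[-0.04,-0.1,-0.1],[0,0,0],0.09]])

```text
time: 29.55
tool_pos: [0.5492, -0.1291, 0.1354]
tool_rot: [3.141, -0.001, -0.002]
contact_force: [0.4, 0.5, 0.7]
opening: 0.0617
grip_force: 0.0
```

>>> arm_command(moves=[[[-0.015,-0.04,0],[0,0,0],0.09],[[-0.03,-0.08,0],[0,0,0],0.09],[[-0.045,-0.12,0],[0,0,0],0.09],[[-0.06,-0.16,0],[0,0,0],0.09],[[-0.075,-0.2,0],[0,0,0],0.09]])

```text
time: 30.05
tool_pos: [0.4738, 0.0718, 0.135]
tool_rot: [3.142, -0.001, -0.001]
contact_force: [0.9, 0.3, -0.7]
opening: 0.0894
grip_force: 0.0
```

```bash
python3 - <<'E'
from h import *
o=robot.observe();print(o["tool_pos"],o["tool_rot"],o["opening"])
t=robot.read_camera("top")[:,:,::-1]
cv2.imwrite("pics/g8.png",cv2.resize(t[110:250,170:480],None,fx=2.5,fy=2.5,interpolation=2))
E
```

```text
[0.4738 0.0718 0.135 ] [ 3.1416 -0.0005 -0.0005] 0.08942664726845576
```

View pics/g8.png

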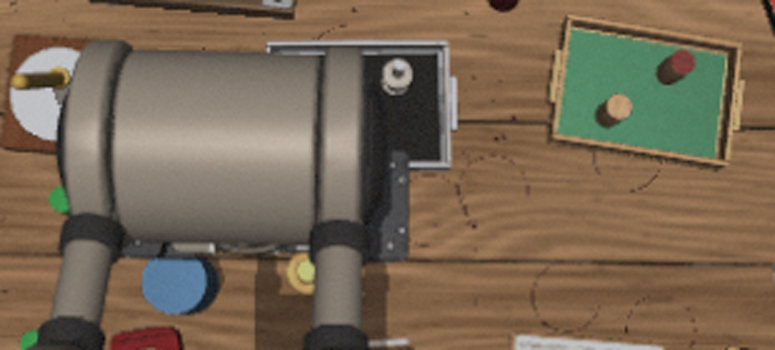

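Both corks stand on the green felt and the beaker is untouched. Next is the beaker.

>>> arm_command(moves=[[[-0.016,-0.03,0],[0,0,0],0.0915],[[-0.032,-0.06,0],[0,0,0],0.0915],[[-0.0485,-0.0905,0],[0,0,0],0.0915],[[-0.0485,-0.0905,0],[0,0,0],0.0915],[[-0.0485,-0.0905,0],[0,0,0],0.0915]])

```text
time: 30.6
tool_pos: [0.4262, 0.1612, 0.135]
tool_rot: [3.141, -0.001, 0.002]
contact_force: [0.4, -0.2, 0.0]
opening: 0.0914
grip_force: 0.0
```

>>> arm_command(moves=[[[0,0,0.02],[0,0,0],0.0915],[[0,0,0.045],[0,0,0],0.0915],[[0,0,0.07],[0,0,0],0.0915],[[0,0,0.095],[0,0,0],0.0915],[[0,0,0.107],[0,0,0],0.0915]])

```text
time: 31.1
tool_pos: [0.4259, 0.1594, 0.0259]
tool_rot: [3.141, 0.002, -0.002]
contact_force: [0.5, 0.8, 0.5]
opening: 0.0912
grip_force: 0.0
```

>>> arm_command(moves=[[[0,0,0],[0,0,0],0.0915],[[0,0,0],[0,0,0],0.075],[[0,0,0],[0,0,0],0.065],[[0,0,0],[0,0,0],0.055],[[0,0,0],[0,0,0],0.045]], squeeze=25)

```text
time: 31.6
tool_pos: [0.4266, 0.1609, 0.0284]
tool_rot: [-3.141, -0.001, -0.0]
contact_force: [0.5, 1.4, 0.4]
opening: 0.0636
grip_force: 0.6
```

>>> arm_command(moves=[[[0,0,0],[0,0,0],0.04],[[0,0,0],[0,0,0],0.04],[[0,0,0],[0,0,0],0.04],[[0,0,0],[0,0,0],0.04],[[0,0,0],[0,0,0],0.04]])

```text
time: 32.1
tool_pos: [0.4265, 0.1612, 0.0283]
tool_rot: [-3.141, -0.001, -0.0]
contact_force: [-1.1, 1.0, 6.2]
opening: 0.0565
grip_force: 25.0
```

>>> arm_command(moves=[[[0,0,-0.01],[0,0,0],0.04],[[0,0,-0.035],[0,0,0],0.04],[[0,0,-0.07],[0,0,0],0.04],[[0,0,-0.11],[0,0,0],0.04],[[0,0,-0.15],[0,0,0],0.04]])

```text
time: 32.6
tool_pos: [0.4252, 0.1606, 0.1794]
tool_rot: [3.141, 0.001, -0.0]
contact_force: [0.4, 0.3, -2.0]
opening: 0.0568
grip_force: 25.0
```

>>> arm_command(moves=[[[0.03,-0.022,0],[0,0,0],0.04],[[0.06,-0.045,0],[0,0,0],0.04],[[0.09,-0.067,0],[0,0,0],0.04],[[0.115,-0.086,0],[0,0,0],0.04],[[0.13,-0.097,0],[0,0,0],0.04]])

```text
time: 33.1
tool_pos: [0.5571, 0.2589, 0.1774]
tool_rot: [3.141, 0.001, 0.0]
contact_force: [-0.9, -0.5, -0.4]
opening: 0.0564
grip_force: 25.0
```

>>> arm_command(moves=[[[0.015,-0.012,0],[0,0,0],0.04],[[0.03,-0.024,0],[0,0,0],0.04],[[0.0385,-0.03,0],[0,0,0],0.04],[[0.0385,-0.03,0],[0,0,0],0.04],[[0.0385,-0.03,0],[0,0,0],0.04]])

```text
time: 33.6
tool_pos: [0.5939, 0.2875, 0.1774]
tool_rot: [3.141, 0.001, -0.0]
contact_force: [-0.2, -0.1, -2.2]
opening: 0.0564
grip_force: 25.0
```

```bash
python3 - <<'E'
from h import *
o=robot.observe();print(o["tool_pos"],o["tool_rot"],o["opening"],o["contact_force"])
s=robot.read_camera("scene")[:,:,::-1]
cv2.imwrite("pics/g9.png",cv2.resize(s[110:290,110:330],None,fx=3,fy=3,interpolation=2))
E
```

```text
[0.5939 0.2875 0.1774] [ 3.1407  0.0015 -0.0001] 0.056391530680918116 [-0.1846 -0.1498 -2.2235]
```

View pics/g9.png

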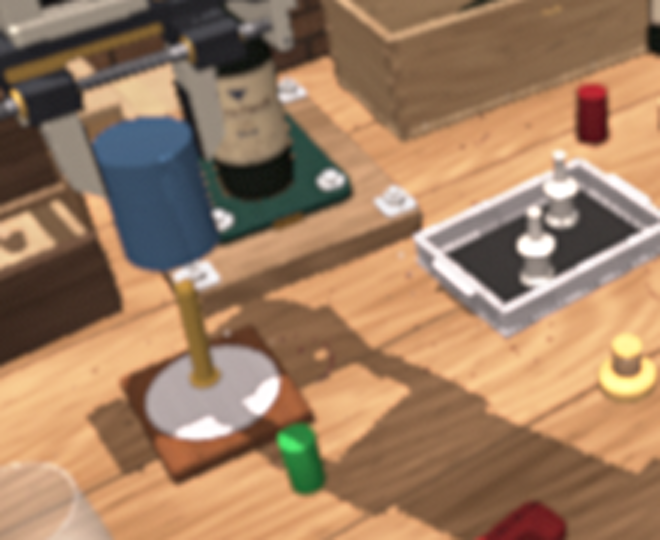

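```bash
python3 - <<'E'
from h import *
for z in (.224,.149,.12): print(z,(proj("scene",(.593,.2875,z))-[110,110])*3)
print((proj("scene",(.5876,.2888,.1199))-[110,110])*3)
E
```

```text
0.224 [141.3855 138.3032]
0.149 [172.7916 241.9503]
0.12 [183.8478 278.4452]
[185.4582 283.6486]
```

The beaker is vertical and on target, with top crop (145,140) against the predicted (141,138). I'll lower it over the peg.

>>> arm_command(moves=[[[0,0,0.015],[0,0,0],0.04],[[0,0,0.03],[0,0,0],0.04],[[0,0,0.042],[0,0,0],0.04],[[0,0,0.052],[0,0,0],0.04],[[0,0,0.06],[0,0,0],0.04]])

```text
time: 34.15
tool_pos: [0.5944, 0.2877, 0.1172]
tool_rot: [3.141, 0.0, -0.0]
contact_force: [-0.3, -0.7, -0.6]
opening: 0.0567
grip_force: 25.0
```

>>> arm_command(moves=[[[0,0,0.006],[0,0,0],0.04],[[0,0,0.012],[0,0,0],0.04],[[0,0,0.018],[0,0,0],0.04],[[0,0,0.024],[0,0,0],0.04],[[0,0,0.028],[0,0,0],0.04]])

```text
time: 34.65
tool_pos: [0.5945, 0.2878, 0.0892]
tool_rot: [3.141, 0.0, -0.0]
contact_force: [0.1, 0.9, -2.3]
opening: 0.0563
grip_force: 25.0
```

>>> arm_command(moves=[[[0,0,0.001],[0,0,0],0.04],[[0,0,0.002],[0,0,0],0.04],[[0,0,0.003],[0,0,0],0.04],[[0,0,0.004],[0,0,0],0.04],[[0,0,0.005],[0,0,0],0.04]])

```text
time: 35.15
tool_pos: [0.5947, 0.2879, 0.0849]
tool_rot: [-3.142, -0.0, -0.0]
contact_force: [-0.0, 0.9, -1.7]
opening: 0.0564
grip_force: 25.0
```

>>> arm_command(moves=[[[0,0,0.0005],[0,0,0],0.04],[[0,0,0.001],[0,0,0],0.04],[[0,0,0.0015],[0,0,0],0.04],[[0,0,0.002],[0,0,0],0.04],[[0,0,0.002],[0,0,0],0.04]])

```text
time: 35.65
tool_pos: [0.5946, 0.2879, 0.0828]
tool_rot: [3.142, -0.0, -0.0]
contact_force: [-0.0, 0.2, -1.4]
opening: 0.0561
grip_force: 25.0
```

>>> arm_command(moves=[[[0,0,0.0005],[0,0,0],0.04],[[0,0,0.001],[0,0,0],0.04],[[0,0,0.0015],[0,0,0],0.04],[[0,0,0.0015],[0,0,0],0.04],[[0,0,0.0015],[0,0,0],0.04]])

```text
time: 36.15
tool_pos: [0.5947, 0.2879, 0.0823]
tool_rot: [-3.141, -0.001, -0.0]
contact_force: [-2.0, -1.4, 5.4]
opening: 0.0563
grip_force: 25.0
```

Contact at the expected height. I'll release gently and rise.

>>> arm_command(moves=[[[0,0,0],[0,0,0],0.057],[[0,0,0],[0,0,0],0.06],[[0,0,0],[0,0,0],0.063],[[0,0,0],[0,0,0],0.068],[[0,0,0],[0,0,0],0.075]])

```text
time: 36.65
tool_pos: [0.5946, 0.2878, 0.081]
tool_rot: [3.141, 0.0, -0.0]
contact_force: [-0.0, -0.7, -0.1]
opening: 0.0717
grip_force: 0.0
```

>>> arm_command(moves=[[[0,0,0],[0,0,0],0.085],[[0,0,0],[0,0,0],0.0915],[[0,0,0],[0,0,0],0.0915],[[0,0,0],[0,0,0],0.0915],[[0,0,0],[0,0,0],0.0915]])

```text
time: 37.15
tool_pos: [0.5946, 0.2879, 0.0813]
tool_rot: [3.142, -0.0, -0.0]
contact_force: [0.3, -0.5, 0.5]
opening: 0.0913
grip_force: 0.0
```

>>> arm_command(moves=[[[0,0,-0.015],[0,0,0],0.0915],[[0,0,-0.035],[0,0,0],0.0915],[[0,0,-0.06],[0,0,0],0.0915],[[0,0,-0.09],[0,0,0],0.0915],[[0,0,-0.12],[0,0,0],0.0915]])

```text
time: 37.65
tool_pos: [0.5944, 0.2878, 0.2023]
tool_rot: [3.141, 0.0, -0.0]
contact_force: [0.4, 1.0, 0.1]
opening: 0.0915
grip_force: 0.0
```

>>> arm_command(moves=[[[-0.03,0.03,0],[0,0,0],0.0915],[[-0.06,0.06,0],[0,0,0],0.0915],[[-0.09,0.09,0],[0,0,0],0.0915],[[-0.12,0.12,0],[0,0,0],0.0915],[[-0.15,0.15,0],[0,0,0],0.0915]])

```text
time: 38.15
tool_pos: [0.4432, 0.1369, 0.2014]
tool_rot: [3.141, -0.001, 0.0]
contact_force: [0.5, 0.1, 0.1]
opening: 0.0916
grip_force: 0.0
```

>>> arm_command(moves=[[[0,0.04,0],[0,0,0],0.0915],[[0,0.08,0],[0,0,0],0.0915],[[0,0.12,0],[0,0,0],0.0915],[[0,0.16,0],[0,0,0],0.0915],[[0,0.2,0],[0,0,0],0.0915]])

```text
time: 38.65
tool_pos: [0.4443, -0.0637, 0.2017]
tool_rot: [3.141, -0.001, -0.0]
contact_force: [0.8, -0.3, 0.5]
opening: 0.0914
grip_force: 0.0
```

```bash
python3 - <<'E'
from h import *
o=robot.observe();print(o["tool_pos"],o["contact_force"])
s=robot.read_camera("scene")[:,:,::-1];t=robot.read_camera("top")[:,:,::-1]
cv2.imwrite("pics/g10.png",np.vstack([cv2.resize(s[100:290,110:430],(720,428),interpolation=2)[:390],cv2.resize(t[110:195,160:480],(720,191),interpolation=2)]))
E
```

```text
[ 0.4443 -0.0637  0.2017] [ 0.7897 -0.3079  0.4523]
```

View pics/g10.png

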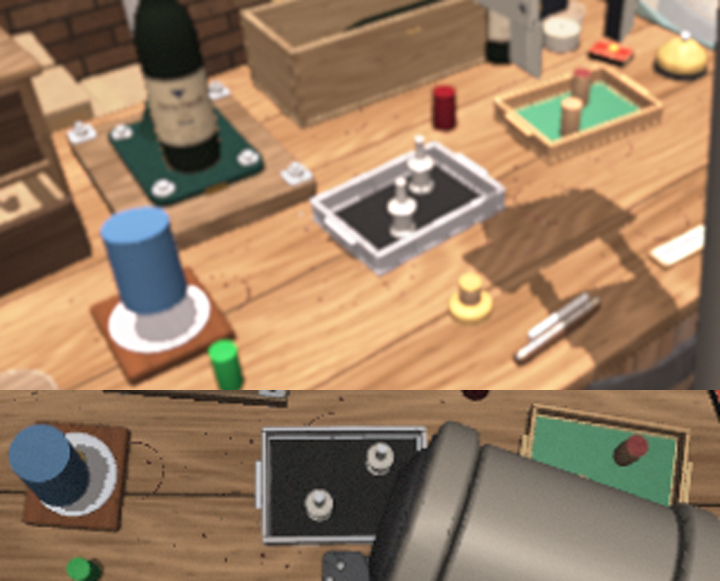

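The beaker hangs on the peg at (145,265), clear of the foot. Both pourers, (402,210) and (420,168), stand in the steel tray, and both corks, (571,115) and (582,85), stand in the wooden tray. The brass stopper is untouched at (470,297). I'll hand in.

```bash
python3 -c "
from cell import robot
print(robot.hand_in())"
```

```text
the job is handed in; nothing more can be done
None
```

The job is handed in: both pourers are upright in the steel tray, both corks are upright in the wooden tray, and the beaker hangs mouth-down on the peg. The brass stopper is untouched, everything is released, and it took about 39 s of the 128 s allowed. My first two grips on one pourer slipped off its collar without moving it.

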